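Lock the tile drawer with its linch pin

TASK

Shut the tile drawer of the white shelf completely, push the red-handled linch pin fully home through the brass-bushed clevis and the steel eye of the drawer that comes to stand between its lugs, then flip the pin's sprung ring over the pin's end so that it snaps shut. The hole sits off-centre in the bush: feel for it gently instead of forcing the pin, leave the other things where they stand, and let go at the end.

Things in the scene. Friction and masses are not known exactly. Their poses are not given: they have to be found in the camera images.
- cabinet: Low white melamine shelf, fixed: 260 deep (x) x 600 wide (y) x 110 mm high. Origin: centre of its underside on the table; +x points to its back, front edge at x = -130 mm. A brass-bushed clevis stands on its top at the middle of the front edge (see hole); the top is free for 50 mm around it. The bystanders stand at the back and the sides of the top, all lower than 80 mm. Axes of all points here: the shelf's.
- hole (a point): Centre of the clevis bushes, midway between the lugs: shelf x -105, y 0, 155 mm above the table (45 above the shelf top). NOT the pin hole itself: the hole runs along shelf y through an eccentric bush set by hand, its axis 3.5 mm off this point in an unknown direction in the shelf's x-z plane, the same in both lugs. The setting is unmeasured: find the hole by feel around that circle. It does not turn.
- lug_face (a point): Centre of the bush's outer (+y) face, 12 mm to +y of hole. The clevis is two steel posts carrying round brass bushes of 26 mm diameter, each 6 mm thick (y = +6 to +12 and -12 to -6 mm), tops 13 mm above hole. Pin hole: 10 mm in the +y bush, 10.5 mm in the -y bush, no chamfer.
- drawer (a joint): Opening of the drawer in m: 0 = fully shut (stop), up to 0.13; slides along the shelf's -x, drags with about 2 N, stays where it is left. Starts 60 to 100 mm open. Two dark tenmoku test tiles are fixed in it.
- drawer_face (a point): Middle of the drawer's flat white front panel, on its outer face (facing shelf -x), 70 mm above the table. The panel is 596 mm wide (y), its top edge 110 mm above the table; no handle: push on the face.
- eye (a point): Centre of the upright steel eye carried by a strap on the drawer front's top edge: 41 mm behind the outer face, 155 mm above the table. 6 mm thick (y), 30 mm square, 20 mm square hole through y, top 170 mm above the table. With the drawer shut it stands between the clevis lugs, its hole centred on hole.
- pin: Linch pin, loose, 125 g. Red flat grip tab 14 (x) x 50 (y, 0 to +50) x 30 mm (z, 0 to 30); steel shank 8 mm thick, 32 mm long, pointing to -y from the tab's front face (shoulder, y = 0), axis at z = 12. Origin: tab underside below the shoulder. Starts flat on the shelf top, left or right of the clevis, tip about to shelf -y (within 0.35 rad). It goes in from the +y side as it lies, +y lug first.
- pin_tip (a point): Centre of the shank's blunt end, hardly bevelled (0.5 mm) (pin frame y = -32, z = 12 mm). With the pin home it stands out 8 mm beyond the far lug.
- pin_mid (a point): Point on the shank axis 12 mm from the shoulder (pin frame y = -12, z = 12 mm). With the pin home the shoulder touches the lug's outer face and this point lies midway between the lugs.
- pin_grip (a point): Good place to grip the tab across its x: 30 mm behind the shoulder, 21 mm above the tab's underside. Keep the fingers 8 mm or more behind the shoulder, clear of the ring.
- ring (a joint): Angle in rad of the sprung ring (4 mm wire bail) on a cross axle 4 mm behind the shoulder, on the shank axis. 0 = straight up (start), 1.57 = folded forward along the shank, straddling the clevis, its bar in front of the pin's end. An over-centre spring holds it at both stops: below 0.7 rad it pulls back, beyond 0.7 it snaps shut by itself.
- ring_bar (a point): Middle of the ring's end bar, 42 mm from its axle, wire radius 2 mm; the bar runs 30 mm along the pin's x, the ring is 52 mm wide outside. Pushing the bar towards the pin's tip with about 2 N turns the ring over.
- cone_holder: Terracotta cone holder, 50 x 70 x 18 mm with three small cones (48 mm high in all), loose, on the other side of the clevis from the pin; origin under its centre. Bystander.
- tile_stand: Clear acrylic tile stand with a dark tile, 60 x 90 x 72 mm, loose; origin under its centre. Bystander.
- spatula: Stainless spatula with a wooden handle, 200 mm long, lying at the back of the top along the shelf's y; loose. Bystander.
- glaze_jar: Amber glaze jar, 52 mm across, 65 mm high, loose; origin under its centre. Bystander.
- tea_bowl: Dark tea bowl, 90 mm across, 55 mm high, loose; origin under its centre. Bystander.
Things that resemble listed ones, but are neither listed nor needed, are in the scene too. Leave any green look-alike of the pin alone.

How it is judged:
By the outcome, as a careful person would: the job done as asked, in the order asked, and still so for the second after the job is handed in, with the robot touching nothing.
It also fails if it takes over 72 s, if anything falls off the work surface, if the arm or the gripper's body presses on something with over 40 N, if the wrist force passes 120 N, or if a joint passes its speed limit or range.

ROBOT

A 6-joint arm with a two-finger parallel gripper is mounted at the origin on the work surface. World frame = base frame: x ahead of the robot, y to its left, z up, the work surface at z = 0. Lengths are in m, angles in rad, forces in N, time in s.
With the tool pointing down it reaches from about 0.3 to 0.775 m from the base axis. Payload 14.6 kg.
Tool frame: the origin (TCP) lies midway between the tips of the shut fingers; the grasp point (between the pads) lies 19 mm behind it (ctrl.hold_point_z is the z of the grasp point in the tool frame, in m); z points along the fingers, y is the direction in which the jaws open and shut (so a half turn about z gives the same grasp; the last joint's range is limited). The gripper opens to 94 mm and grips with 3 to 60 N. Pads are 16 mm wide; open, the fingers measure 119 mm over their backs; the gripper's body (75 mm by 177 mm) begins 78 mm behind the grasp point.
Start: joints at [1.066, 0.3, 1.521, -0, 1.321, -0.067], TCP at [0.233, 0.498, 0.205] pointing down, gripper open.
Joint ranges: [-3.03, 3.03], [-0.79, 2.21], [0.23, 2.52], [-1.04, 4.18], [0, 3.07], [-2.55, 2.55]. Speed limits (rad/s): [2.22, 2.22, 2.57, 3.14, 3.14, 3.14].

INTERFACE

Orientations are given as [roll, pitch, yaw] about the fixed x, y, z axes, in that order (R = Rz(yaw) Ry(pitch) Rx(roll)).
In Python, from plant import ctrl gives the robot as it stands. The module is installed in compiled form; this text tells all that it offers.
- The arm moves only by the tool apply_moves, never from a script. Its argument "series" is a list of rows, each a list of 5 numbers: the shift along the world's x, y, z in units of 200 mm (1.0 is 200 mm), then the turn about the world's z in units of 180 degrees (1.0 is 180 degrees), then the closure, from 0 (fully open) to 1 (shut). A call has 1 to 12 rows; each row shifts and turns the pose as measured when the row begins; what a row does not reach is not made up. A row lasts 1/10 s, in which the tool goes at most 50 mm and 8.59 degrees, less where a joint would pass 70% of its speed; a pose out of reach is approached as far as the arm can. A call with a number of a shift or a turn outside -1 to 1 is refused whole. A call with a gripper value outside its range is refused whole. The fingers move at their own pace and stop on an object; the grip force is fixed at half the most. Time passes only in rows, so rows that do not move let the fingers close. It gives the time, the measured TCP pose, the force and the opening at its end, in the units of the state.
- ctrl.observe(): the state, without advancing time (a new reading comes with each control period).
- ctrl.camera(name): name is "scene" or "top"; returns the picture (420x560x3 uint8, red, green, blue); there is no depth.
- ctrl.get_calibration(name): a dict with "fx", "fy", "cx", "cy" (pixels), "cam_to_world" (4x4, takes a point from camera to world coordinates). Camera axes: x right, y up, looking along -z (the intrinsics and any distortion apply to the point x, -y, -z); pixel columns grow to the right and rows downward; lengths in m; the calibration is good to about 2 mm. A picture is of the moment at which its call begins. get_calibration takes no time and is no camera call.
- ctrl.close_job(): hands the job in, once; it reports no verdict.
The state is a dict: "time_s": time; "qpos": joint angles; "joint_vel": joint speeds; "effort": joint torques, N m; "tcp_pos": TCP position; "tcp_rot": TCP orientation; "ft_force": force on the tool from outside, world axes, zero at the start; "torque": the same for the moment, N m; "width": finger opening in m.
Only numpy, scipy, OpenCV 4.12 (cv2) and the standard library are available. Lean on these libraries where they do the work, as an engineer would, in place of code of your own. Each camera call takes 0.05 s, during which the arm holds its last target. There are 200 camera calls.

## Working session

There is one attempt and no reset: what is moved stays moved. The work goes in short steps, Python scripts to look and compute and a tool call to move; the robot and the scene stay as the last step left them, time stands still between calls to the robot, and variables do not carry over. Pictures are saved under pics/ and viewed, about 8 in all and at most 12, crops included, and the job is handed in when it is done.

Besides the shell and the picture viewer there is one more tool, called after "Request:" as name(argument=value, ...), one argument or row to a line, values as JSON. apply_moves: Moves the arm, as the interface text tells. Its arguments: {"type":"object","properties":{"series":{"type":"array"}},"required":["series"]}

```bash
mkdir -p pics; cat > h.py <<'E'
import numpy as np, cv2
from plant import ctrl
def cal(n):
    c=ctrl.get_calibration(n); return c
def shot(n,f):
    im=ctrl.camera(n); cv2.imwrite('pics/'+f,im[:,:,::-1]); return im
def ray(n,u,v):
    c=cal(n); T=np.array(c['cam_to_world']); d=np.array([(u-c['cx'])/c['fx'],-(v-c['cy'])/c['fy'],-1.]); return T[:3,3],T[:3,:3]@d
def onz(n,u,v,z):
    o,d=ray(n,u,v); return o+d*(z-o[2])/d[2]
def proj(n,p):
    c=cal(n); T=np.array(c['cam_to_world']); q=T[:3,:3].T@(np.array(p)-T[:3,3]); return c['cx']+c['fx']*q[0]/-q[2], c['cy']-c['fy']*q[1]/-q[2]
E
python3 - <<'E'
from h import *
a=shot('top','t0.png');b=shot('scene','s0.png')
for n in('top','scene'):print(cal(n))
print(ctrl.observe())
E
```

```text
{'fx': 458.77175044486563, 'fy': 458.77175044486563, 'cx': 287.17173900924075, 'cy': 212.5714631347022, 'cam_to_world': array([[-0.01641843,  0.98495915, -0.17200552,  0.43787398],
       [-0.99980831, -0.01433748,  0.01333361,  0.07834916],
       [ 0.01066694,  0.17219146,  0.98500574,  1.03720629],
       [ 0.        ,  0.        ,  0.        ,  1.        ]])}
{'fx': 434.5141232876236, 'fy': 434.5141232876236, 'cx': 273.02879378681854, 'cy': 211.40698607452137, 'cam_to_world': array([[ 0.10855243, -0.66818771,  0.73603095,  1.28570012],
       [ 0.99404807,  0.07982059, -0.07414253, -0.02107543],
       [-0.0092093 ,  0.73969849,  0.67287542,  0.75040108],
       [ 0.        ,  0.        ,  0.        ,  1.        ]])}
{'time_s': 0.1, 'qpos': array([ 1.06637994e+00,  3.00423708e-01,  1.52150158e+00, -2.83342461e-05,
        1.32070680e+00, -6.66170105e-02]), 'joint_vel': array([ 0.00175637, -0.00108925, -0.00092133,  0.00117353,  0.00064588,
        0.0007889 ]), 'effort': array([ 1.68034916e-03, -5.32648158e+01, -3.53279579e+01,  7.08686910e-02,
        2.36207078e-02, -2.61178923e-05]), 'tcp_pos': array([0.23307692, 0.49791643, 0.20494596]), 'tcp_rot': array([-3.14055370e+00, -4.18081771e-05,  2.70380029e+00]), 'ft_force': array([0.19301887, 0.35386419, 0.71214871]), 'torque': array([-0.00928647, -0.02986902,  0.00053251]), 'width': 0.09393390097292867}
```

View pics/t0.png

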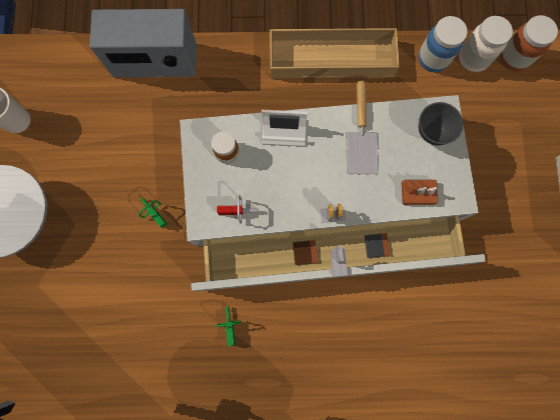

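View pics/s0.png

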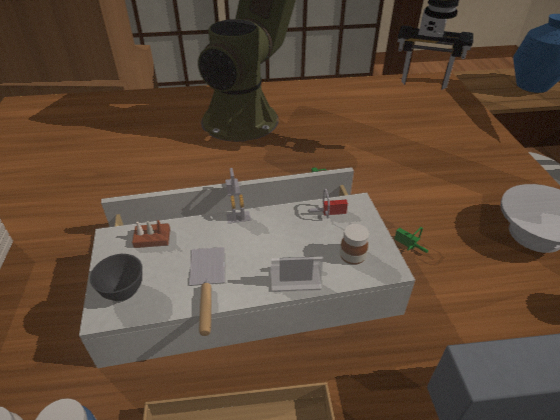

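Top view: white shelf top with corners near (181,118), (460,97), (476,213), (188,238), the drawer front running (192,287)–(484,260), and the clevis at (335,211). Pin candidates are red at (230,210) on the shelf top, green at (152,210), and green at (230,328). The red one fits: it is on the shelf and its handle is red. Next I'll confirm it in an enlarged crop and fit the shelf.

```bash
python3 - <<'E'
from h import *
a=cv2.imread('pics/t0.png');b=cv2.imread('pics/s0.png')
c=np.hstack([cv2.resize(a[170:300,180:370],None,fx=4,fy=4,interpolation=cv2.INTER_CUBIC)[:, :760]])
d=cv2.resize(b[160:260,200:390],None,fx=4,fy=4,interpolation=cv2.INTER_CUBIC)
cv2.imwrite('pics/c0.png',cv2.resize(c,(790,540)));cv2.imwrite('pics/c1.png',d)
hsv=cv2.cvtColor(a,cv2.COLOR_BGR2HSV)
m=((hsv[...,1]<45)&(hsv[...,2]>110)).astype(np.uint8)
m=cv2.morphologyEx(m,cv2.MORPH_OPEN,np.ones((3,3)))
n,l,s,ce=cv2.connectedComponentsWithStats(m)
for i in range(1,n):
    if s[i,4]>800: print(i,s[i],cv2.minAreaRect(cv2.findContours((l==i).astype(np.uint8),0,1)[0][0]))
cv2.imwrite('pics/m.png',m*255)
# edges, shelf back edge and side edges by line fit on largest comp
i=1+np.argmax(s[1:,4]); k=(l==i)
back=np.array([(u,np.where(k[:,u])[0].min()) for u in range(200,450,3)])
left=np.array([(np.where(k[v])[0].min(),v) for v in range(125,230,3)])
right=np.array([(np.where(k[v])[0].max(),v) for v in range(110,205,3)])
front=np.array([(u,np.where(k[:,u])[0].max()) for u in range(200,320,3)])
for nm,e in(('back',back),('left',left),('right',right),('front',front)):
    w=np.array([onz('top',u+.0,v+.0,.11)[:2] for u,v in e])
    vx,vy,x0,y0=cv2.fitLine(w.astype(np.float32),cv2.DIST_HUBER,0,.001,.001).ravel()
    print(nm,vx,vy,x0,y0,np.degrees(np.arctan2(vy,vx)), np.abs((w-[x0,y0])@[-vy,vx]).max())
# red pin
for nm,im in(('top',a),('scene',b)):
    h=cv2.cvtColor(im,cv2.COLOR_BGR2HSV)
    r=(((h[...,0]<6)|(h[...,0]>174))&(h[...,1]>190)&(h[...,2]>90)).astype(np.uint8)
    n,l,s,ce=cv2.connectedComponentsWithStats(r)
    for i in range(1,n):
        if s[i,4]>20: print(nm,s[i],ce[i],cv2.minAreaRect(cv2.findContours((l==i).astype(np.uint8),0,1)[0][0]))
E
```

```text
1 [  90    9   93   37 3283] ((136.0, 27.0), (36.0, 92.0), 90.0)
3 [ 474   16   38   42 1132] ((492.0000305175781, 36.0), (33.941123962402344, 43.84062194824219), 45.0)
7 [  181    96   297   145 30165] ((326.7371520996094, 166.3670654296875), (121.29632568359375, 291.3486022949219), 84.4976577758789)
9 [   0  165   45   92 3217] ((22.0, 210.5), (91.0, 44.0), 90.0)
12 [ 192  246  293   44 2533] ((336.90191650390625, 261.11077880859375), (29.848623275756836, 293.9378967285156), 84.24173736572266)
back 0.080477685 -0.99675643 0.82655513 -0.0064955675 -85.38397 0.053219248565629956
left 0.99663645 0.0819501 0.680714 0.27903375 4.700666 0.0010023951277272796
right 0.8095384 0.5870669 0.7151216 -0.28634724 35.94914 0.035973684117399
front 0.08430935 -0.99643964 0.55779326 0.12467943 -85.16368 0.0011022648878398187
top [217 206  20   9 158] [226.70886076 209.58860759] ((226.5, 210.0), (8.0, 19.0), 90.0)
```

View pics/c0.png

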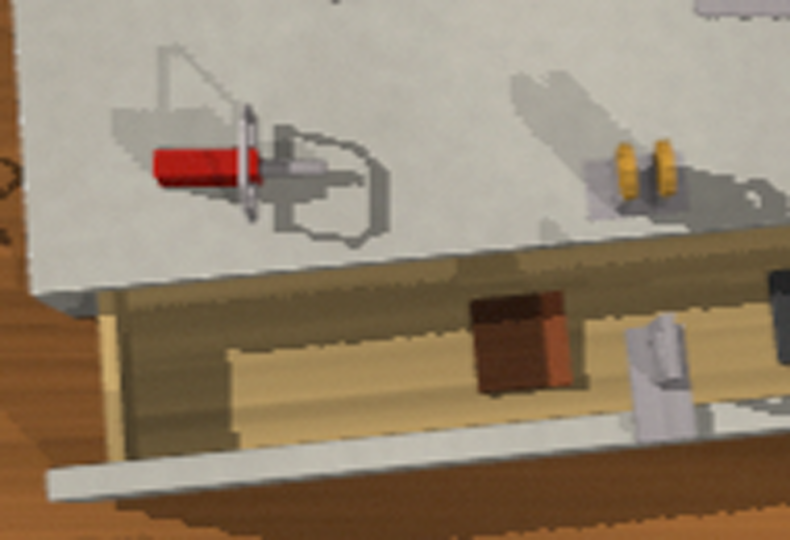

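View pics/c1.png

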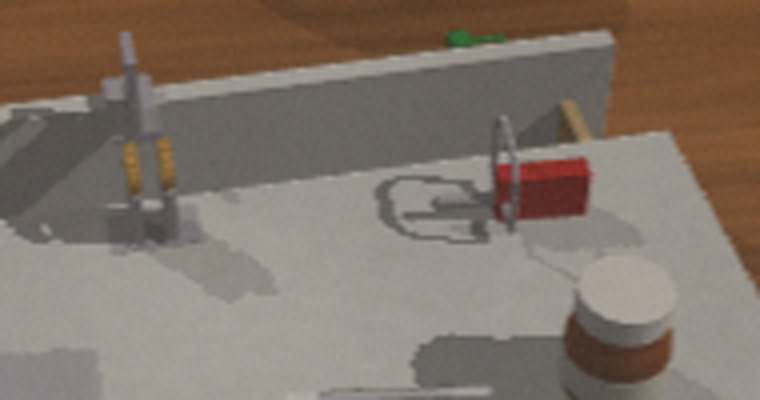

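The crops confirm the red-handled pin on the shelf top: tab at crop (155–260, 150–187), shank pointing right (shelf −y), ring upright. The clevis shows two brass bushes, and the drawer eye is still forward of it. Next step is triangulation.

```bash
python3 - <<'E'
from h import *
def tri(uv1,uv2):
    A=[];B=[]
    o1,d1=ray('top',*uv1);o2,d2=ray('scene',*uv2)
    s=np.linalg.lstsq(np.c_[d1,-d2],o2-o1,rcond=None)[0]
    p,q=o1+s[0]*d1,o2+s[1]*d2; return (p+q)/2,np.linalg.norm(p-q)
a=cv2.imread('pics/t0.png');b=cv2.imread('pics/s0.png')
R={}
for nm,im,box in(('top',a,(320,195,355,225)),('scene',b,(222,185,255,220))):
    h=cv2.cvtColor(im,cv2.COLOR_BGR2HSV)
    m=((h[...,0]>12)&(h[...,0]<28)&(h[...,1]>140)&(h[...,2]>90)).astype(np.uint8)
    k=np.zeros_like(m);x0,y0,x1,y1=box;k[y0:y1,x0:x1]=m[y0:y1,x0:x1]
    n,l,s,ce=cv2.connectedComponentsWithStats(k)
    for i in range(1,n):
        if s[i,4]>15:
            print(nm,s[i],ce[i]); R.setdefault(nm,[]).append((s[i,0]+(s[i,2]-1)/2,s[i,1]+(s[i,3]-1)/2))
    R[nm].sort()
print(R)
if len(R['top'])==2==len(R['scene']):
    P=tri(R['top'][0],R['scene'][1]);M=tri(R['top'][1],R['scene'][0]);print('+y',P,'-y',M)
    d=P[0]-M[0];print('mid',(P[0]+M[0])/2,'dir',d,np.degrees(np.arctan2(-d[0],d[1])))
# shelf edges
hsv=cv2.cvtColor(a,cv2.COLOR_BGR2HSV)
m=((hsv[...,1]<45)&(hsv[...,2]>110)).astype(np.uint8);m=cv2.morphologyEx(m,cv2.MORPH_OPEN,np.ones((3,3)))
n,l,s,ce=cv2.connectedComponentsWithStats(m);k=l==1+np.argmax(s[1:,4])
def fit(nm,pts,z=.11):
    w=np.array([onz('top',u,v,z)[:2] for u,v in pts])
    for _ in range(6):
        vx,vy,x0,y0=cv2.fitLine(w.astype(np.float32),cv2.DIST_L1,0,.001,.001).ravel()
        r=np.abs((w-[x0,y0])@[-vy,vx]); w=w[r<max(.0015,2*np.median(r))]
    print(nm,len(w),[vx,vy],[x0,y0],'yaw',np.degrees(np.arctan2(vy,vx)),r.max());return np.array([x0,y0]),np.array([vx,vy])
L=fit('left',[(np.where(k[v])[0].min()-.5,v) for v in range(125,230,2)])
Rr=fit('right',[(np.where(k[v])[0].max()+.5,v) for v in range(104,205,2)])
F=fit('front',[(u,np.where(k[:,u])[0].max()+.5) for u in range(200,325,2)])
B=fit('back',[(u,np.where(k[:,u])[0].min()-.5) for u in list(range(190,255,2))+list(range(310,350,2))+list(range(375,420,2))])
k2=l==12
D=fit('drawerouter',[(u,np.where(k2[:,u])[0].max()+.5) for u in range(200,320,2)])
def X(a,b): 
    s=np.linalg.solve(np.c_[a[1],-b[1]],b[0]-a[0]);return a[0]+s[0]*a[1]
print('FL',X(L,F),'FR',X(Rr,F),'BL',X(L,B),'BR',X(Rr,B))
r=a[200:222,208:252]
h=cv2.cvtColor(r,cv2.COLOR_BGR2HSV)
red=((h[...,0]<8)|(h[...,0]>172))&(h[...,1]>120)
for v in range(22): print(200+v,''.join(f'{int(r[v,u,2])//26 if red[v,u] else "."}' for u in range(44)))
E
```

```text
top [329 205   4  13  46] [330.5 211. ]
top [337 204   5  13  48] [339.375 210.25 ]
scene [240 195   3   9  17] [240.76470588 198.82352941]
{'top': [(np.float64(330.5), np.float64(211.0)), (np.float64(339.0), np.float64(210.0))], 'scene': [(np.float64(241.0), np.float64(199.0))]}
left 53 [np.float32(0.99668175), np.float32(0.08139709)] [np.float32(0.64340955), np.float32(0.27697825)] yaw 4.6688747 0.0010249487749178594
right 41 [np.float32(0.801358), np.float32(0.59818506)] [np.float32(0.69006807), np.float32(-0.29692125)] yaw 36.74002 0.02694635151476901
front 63 [np.float32(0.085346416), np.float32(-0.99635136)] [np.float32(0.5579189), np.float32(0.11067195)] yaw -85.10405 0.0012284257197439454
back 76 [np.float32(0.081917614), np.float32(-0.99663913)] [np.float32(0.81851625), np.float32(0.10662117)] yaw -85.30119 0.0012798086215622805
drawerouter 60 [np.float32(0.08230457), np.float32(-0.99660724)] [np.float32(0.45924038), np.float32(0.08851818)] yaw -85.27895 0.0011718880130701995
FL [0.5443661  0.26888958] FR [ 0.5986766 -0.3651417] BL [0.80343974 0.29004762] BR [ 0.8423422  -0.
[... 387 characters left out ...]
..66..........
208 .........76666666666666566666...663.........
209 .........76666666666665566666...66..........
210 .........76666666666666566666...66..........
211 .........76666666666666556666...66..........
212 .........65555554544444433444...443.........
213 ..........3333333333333222333...333.........
214 ..........5333333333333323333...............
215 ............................................
216 ............................................
217 ............................................
218 ............................................
219 ............................................
220 ............................................
221 ............................................
```

```bash
python3 - <<'E'
from h import *
for u,v in((330.5,211),(339,210)): print('bush',onz('top',u,v,.155))
for u,v in((216.5,205.5),(216.5,212),(242.5,205.5),(242.5,211.8)): print('tab top',onz('top',u,v,.14))
a=cv2.imread('pics/t0.png').astype(float)
R=a[...,2]-a[...,1]
def cr(c,r0,r1): # subpixel crossing of redness column sum
    return R[203:212,c].sum()/R[209,c]
print([round(cr(c,0,0),2) for c in range(218,242)])
E
```

```text
bush [ 0.59381408 -0.01836495  0.155     ]
bush [ 0.59555906 -0.03507694  0.155     ]
tab top [0.6108577  0.20642184 0.14      ]
tab top [0.59773703 0.20628985 0.14      ]
tab top [0.61011511 0.15480423 0.14      ]
tab top [0.59739116 0.15480003 0.14      ]
[np.float64(6.11), np.float64(6.08), np.float64(6.0), np.float64(6.03), np.float64(6.12), np.float64(6.11), np.float64(6.19), np.float64(6.18), np.float64(6.18), np.float64(6.13), np.float64(6.03), np.float64(6.04), np.float64(6.36), np.float64(6.38), np.float64(6.2), np.float64(6.07), np.float64(6.15), np.float64(6.1), np.float64(6.23), np.float64(6.53), np.float64(11.29), np.float64(6.69), np.float64(6.31), np.float64(6.06)]
```

Request:
apply_moves(
  series=[
    [0.086,-0.225,-0.03,-0.028,1],
    [0.086,-0.225,-0.03,-0.028,1],
    [0.086,-0.225,-0.03,-0.028,1],
    [0.086,-0.225,-0.03,-0.028,1],
    [0.086,-0.225,-0.03,-0.028,1],
    [0.086,-0.225,-0.03,-0.028,1],
    [0.086,-0.225,-0.03,-0.028,1],
    [0.086,-0.225,-0.03,-0.028,1],
    [0.086,-0.225,-0.03,-0.028,1],
    [0.086,-0.225,-0.03,-0.028,1],
    [0.086,-0.225,-0.03,-0.028,1],
    [0,0,0,0,1],
  ],
)

```text
time_s: 1.3
tcp_pos: [0.4217, -0.015, 0.1345]
tcp_rot: [-3.139, 0.0, 1.699]
ft_force: [-0.4, -0.0, -0.1]
width: 0.0022
```

Request:
apply_moves(
  series=[
    [0.033,-0.065,-0.112,-0.015,1],
    [0.033,-0.065,-0.112,0,1],
    [0.075,0.006,0,0,1],
    [0.075,0.006,0,0,1],
    [0.075,0.006,0,0,1],
    [0.075,0.006,0,0,1],
    [0.075,0.006,0,0,1],
    [0.075,0.006,0,0,1],
  ],
)

```text
time_s: 2.1
tcp_pos: [0.5239, -0.0333, 0.0861]
tcp_rot: [-3.13, -0.001, 1.651]
ft_force: [-4.1, -2.5, 2.3]
width: 0.0004
```

Request:
apply_moves(
  series=[
    [0.03,0.0025,0,0,1],
    [0.03,0.0025,0,0,1],
    [0.02,0.002,0,0,1],
    [0.02,0.002,0,0,1],
    [0.02,0.002,0,0,1],
  ],
)

```text
time_s: 2.6
tcp_pos: [0.5409, -0.0305, 0.0855]
tcp_rot: [-3.108, -0.001, 1.654]
ft_force: [-50.0, -7.4, 34.0]
width: 0.0007
```

Request:
apply_moves(
  series=[
    [-0.08,-0.006,0,0,1],
    [-0.03,0,0.2,-0.015,1],
    [0,0,0.23,-0.015,0],
    [0,0.05,0.2,0,0],
    [0.065,0.181,0,0,0],
    [0.065,0.181,0,0,0],
    [0.065,0.181,0,0,0],
    [0.065,0.181,0,0,0],
    [0.065,0.181,0,0,0],
    [0.065,0.13,0,0,0],
    [0,0,0,0,0],
  ],
)

```text
time_s: 3.7
tcp_pos: [0.5945, 0.1958, 0.2186]
tcp_rot: [-3.111, -0.006, 1.554]
ft_force: [-0.6, -0.7, 0.6]
width: 0.0689
```

```bash
python3 - <<'E'
from h import *
o=ctrl.observe();print(o['tcp_pos'],o['tcp_rot'],o['ft_force'],o['width'])
b=shot('scene','s1.png'); b=cv2.imread('pics/s1.png')
cv2.imwrite('pics/s1c.png',cv2.resize(b[120:270,170:400],None,fx=3.4,fy=3.4,interpolation=cv2.INTER_CUBIC))
E
```

```text
[0.59452193 0.1957566  0.21860591] [-3.11059973 -0.00623196  1.55398277] [-0.64819542 -0.68144656  0.56060354] 0.06894177275385456
```

View pics/s1c.png

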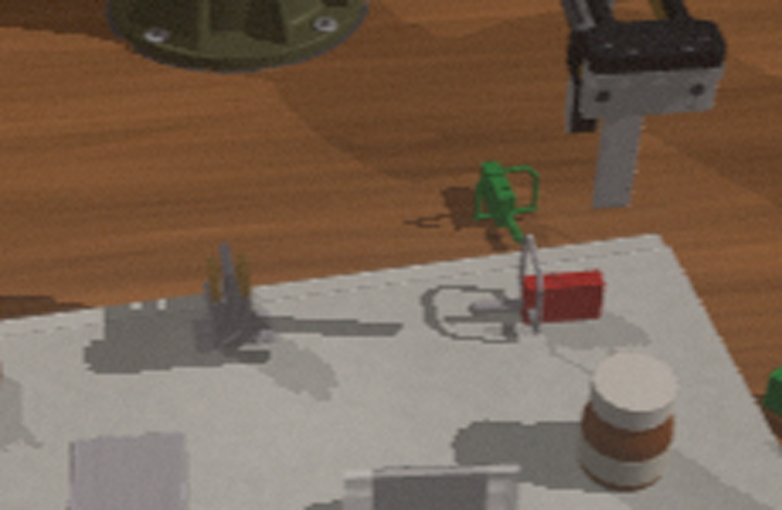

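Drawer front now sits flush with the shelf front (crop row ~330 on the left up to ~240 on the right), the eye is between the lugs, and the pin hasn't moved (tab at crop 563,297).

Request:
apply_moves(
  series=[
    [0.03,-0.03,-0.06,0,0],
    [0.015,-0.02,-0.1,0,0],
    [0,0,-0.1,0,0],
    [0,0,-0.1,0,0],
    [0,0,-0.04,0,0],
    [0,0,0,0,0],
  ],
)

```text
time_s: 4.35
tcp_pos: [0.6031, 0.1766, 0.1336]
tcp_rot: [-3.11, -0.006, 1.548]
ft_force: [-0.3, 0.7, 0.6]
width: 0.0937
```

Request:
apply_moves(
  series=[
    [0,0.047,0,0.003,0],
    [0,0,-0.05,0,0],
    [0,0,-0.048,0,0],
    [0,0,0,0,0],
  ],
)

```text
time_s: 4.75
tcp_pos: [0.604, 0.1862, 0.1147]
tcp_rot: [-3.114, -0.006, 1.558]
ft_force: [0.4, 0.2, -0.1]
width: 0.094
```

Request:
apply_moves(
  series=[
    [0,0,0,0,1],
    [0,0,0,0,1],
    [0,0,0,0,1],
    [0,0,0,0,1],
    [0,0,0,0,1],
    [0,0,0,0,1],
    [0,0,0,0,1],
    [0,0,0,0,1],
    [0,0,0,0,1],
    [0,0,0,0,1],
  ],
)

```text
time_s: 5.75
tcp_pos: [0.6044, 0.1863, 0.1157]
tcp_rot: [-3.115, -0.007, 1.558]
ft_force: [-0.3, 0.4, -0.5]
width: 0.0175
```

Request:
apply_moves(
  series=[
    [0,0,0,0,1],
    [0,0,0,0,1],
    [0,0,0,0,1],
  ],
)

```text
time_s: 6.05
tcp_pos: [0.6045, 0.1863, 0.1158]
tcp_rot: [-3.115, -0.007, 1.558]
ft_force: [0.0, 0.2, -0.5]
width: 0.0138
```

Request:
apply_moves(
  series=[
    [0,0,0.08,0,1],
    [0,0,0.087,0.01,1],
    [-0.035,-0.105,0,0.01,1],
    [-0.035,-0.105,0,0.01,1],
    [-0.035,-0.105,0,0,1],
    [-0.035,-0.105,0,0,1],
    [-0.035,-0.105,0,0,1],
    [-0.035,-0.07,0,0,1],
    [0,0,0,0,1],
    [0,0,0,0,1],
  ],
)

```text
time_s: 7.05
tcp_pos: [0.5595, 0.0638, 0.1488]
tcp_rot: [-3.113, -0.006, 1.657]
ft_force: [-0.5, 0.5, -0.5]
width: 0.0139
```

```bash
python3 - <<'E'
from h import *
o=ctrl.observe();p=o['tcp_pos'];print(p,o['tcp_rot'],o['ft_force'],o['width'],'s,t',p[0]*.99664+p[1]*.0819,-p[0]*.0819+p[1]*.99664)
a=shot('top','t2.png');b=shot('scene','s2.png')
a=cv2.imread('pics/t2.png');b=cv2.imread('pics/s2.png')
A=cv2.resize(a[175:245,260:370],(790,503),interpolation=cv2.INTER_CUBIC)
B=cv2.resize(b[165:235,215:325],(790,503),interpolation=cv2.INTER_CUBIC)
cv2.imwrite('pics/c2.png',cv2.resize(np.vstack([A,B]),(470,598)))
E
```

```text
[0.55954383 0.06379185 0.14875306] [-3.11261767 -0.00641867  1.6570585 ] [-0.54744354  0.49527191 -0.51727629] 0.013946139063553962 s,t 0.5628883116375578 0.017750873376402854
```

View pics/c2.png

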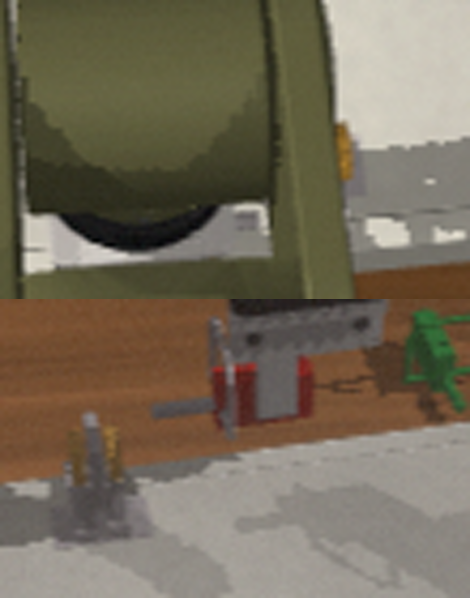

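The arm hides the pin in the top view. In the scene view (lower half) the pin is held level: shank tip at crop (155,410), bushes at (75,455) and (112,455).

Request:
apply_moves(
  series=[
    [0.005,-0.06,0,-0.001,1],
    [0.005,-0.06,0,0,1],
    [0.03,0.0025,0,0,1],
    [0,0,0,0,1],
  ],
)

```text
time_s: 7.55
tcp_pos: [0.5688, 0.0398, 0.1484]
tcp_rot: [-3.112, -0.006, 1.656]
ft_force: [-0.1, 0.7, -1.7]
width: 0.0135
```

Request:
apply_moves(
  series=[
    [0.004,0.0003,0,0,1],
    [0.004,0.0003,0,0,1],
  ],
)

```text
time_s: 7.75
tcp_pos: [0.5706, 0.04, 0.1482]
tcp_rot: [-3.112, -0.007, 1.656]
ft_force: [0.3, 0.1, -1.4]
width: 0.014
```

Request:
apply_moves(
  series=[
    [0.004,0.0003,0,0,1],
    [0.004,0.0003,0,0,1],
  ],
)

```text
time_s: 7.95
tcp_pos: [0.5722, 0.0404, 0.1481]
tcp_rot: [-3.112, -0.007, 1.656]
ft_force: [-2.5, -1.5, -1.6]
width: 0.0141
```

Request:
apply_moves(
  series=[
    [0.003,0,0,0,1],
  ],
)

```text
time_s: 8.05
tcp_pos: [0.5726, 0.0405, 0.148]
tcp_rot: [-3.111, -0.007, 1.656]
ft_force: [-3.1, -0.9, -0.6]
width: 0.0136
```

Request:
apply_moves(
  series=[
    [-0.015,0,0,0,1],
    [0,0,0.115,-0.001,1],
    [0.05,0.004,0,0,1],
    [0.047,0.004,0,0,1],
    [0,0,0,0,1],
  ],
)

```text
time_s: 8.55
tcp_pos: [0.5899, 0.0425, 0.1706]
tcp_rot: [-3.112, -0.007, 1.654]
ft_force: [-1.3, -0.2, -1.0]
width: 0.0138
```

Request:
apply_moves(
  series=[
    [0,0,-0.01,0,1],
    [0,0,-0.007,0,1],
    [0,0,-0.004,0,1],
  ],
)

```text
time_s: 8.85
tcp_pos: [0.5895, 0.0426, 0.1645]
tcp_rot: [-3.11, -0.007, 1.654]
ft_force: [0.9, 0.9, 6.1]
width: 0.0137
```

Request:
apply_moves(
  series=[
    [0,0,-0.003,0,1],
    [0,0,-0.003,0,1],
  ],
)

```text
time_s: 9.05
tcp_pos: [0.5898, 0.0427, 0.1644]
tcp_rot: [-3.113, -0.006, 1.654]
ft_force: [-1.0, 1.0, 5.7]
width: 0.0136
```

Request:
apply_moves(
  series=[
    [0,0,0.01,0,1],
    [-0.004,0.05,0,0,1],
    [-0.004,0,-0.05,0,1],
    [0,0,-0.024,0,1],
    [0,0,0,0,1],
  ],
)

```text
time_s: 9.55
tcp_pos: [0.5872, 0.0539, 0.1495]
tcp_rot: [-3.111, -0.007, 1.655]
ft_force: [-0.6, 0.1, -2.1]
width: 0.0138
```

Request:
apply_moves(
  series=[
    [0.0055,-0.02,0.01,0,1],
    [0.0005,-0.006,0,0,1],
    [0.0005,-0.005,0,0,1],
    [0.0005,-0.005,0,0,1],
  ],
)

```text
time_s: 9.95
tcp_pos: [0.5887, 0.046, 0.1514]
tcp_rot: [-3.111, -0.007, 1.654]
ft_force: [-0.6, 7.1, -0.4]
width: 0.0137
```

Request:
apply_moves(
  series=[
    [0.004,-0.003,-0.001,0,1],
    [0.004,-0.003,-0.001,0,1],
    [0.0035,-0.003,-0.0025,0,1],
    [0.0035,-0.003,-0.0025,0,1],
  ],
)

```text
time_s: 10.35
tcp_pos: [0.5907, 0.0461, 0.1506]
tcp_rot: [-3.108, -0.012, 1.654]
ft_force: [-2.7, 4.9, 0.8]
width: 0.0138
```

Request:
apply_moves(
  series=[
    [0.0035,-0.003,-0.003,0,1],
    [0.0025,-0.003,-0.0035,0,1],
    [0.002,-0.003,-0.004,0,1],
    [0.001,-0.003,-0.0045,0,1],
  ],
)

```text
time_s: 10.75
tcp_pos: [0.5926, 0.0439, 0.1478]
tcp_rot: [-3.109, -0.013, 1.655]
ft_force: [-0.1, -0.3, -1.4]
width: 0.0136
```

Request:
apply_moves(
  series=[
    [0.001,-0.01,0,0,1],
    [0.001,-0.01,0,0,1],
    [0.001,-0.01,0,0,1],
  ],
)

```text
time_s: 11.05
tcp_pos: [0.5933, 0.037, 0.1476]
tcp_rot: [-3.109, -0.012, 1.654]
ft_force: [0.6, -0.1, -1.5]
width: 0.0138
```

Request:
apply_moves(
  series=[
    [0.001,-0.012,0,0,1],
    [0.001,-0.012,0,0,1],
    [0.0008,-0.01,0,0,1],
    [0.0008,-0.01,0,0,1],
  ],
)

```text
time_s: 11.45
tcp_pos: [0.5941, 0.0271, 0.1477]
tcp_rot: [-3.109, -0.012, 1.654]
ft_force: [0.7, 0.4, -0.7]
width: 0.0132
```

Request:
apply_moves(
  series=[
    [0.0008,-0.01,0,0,1],
    [0.0008,-0.01,0,0,1],
    [0.0008,-0.01,0,0,1],
    [0.0008,-0.01,0,0,1],
  ],
)

```text
time_s: 11.85
tcp_pos: [0.5949, 0.0184, 0.1477]
tcp_rot: [-3.109, -0.012, 1.654]
ft_force: [-0.4, 0.5, -1.6]
width: 0.0135
```

Request:
apply_moves(
  series=[
    [0.0008,-0.01,0,0,1],
    [0.0005,-0.007,0,0,1],
    [0.0004,-0.005,0,0,1],
  ],
)

```text
time_s: 12.15
tcp_pos: [0.5952, 0.0145, 0.1478]
tcp_rot: [-3.109, -0.014, 1.654]
ft_force: [-1.6, 11.9, -0.2]
width: 0.0135
```

Request:
apply_moves(
  series=[
    [0.0005,-0.006,0,0,1],
    [0.0005,-0.006,0,0,1],
    [0,0,0,0,0.65],
    [0,0,0,0,0.65],
    [0,0,0,0,0.65],
    [0,0,0,0,0.65],
  ],
)

```text
time_s: 12.75
tcp_pos: [0.5954, 0.0146, 0.1483]
tcp_rot: [-3.11, -0.018, 1.656]
ft_force: [0.3, -0.6, -0.1]
width: 0.0326
```

Request:
apply_moves(
  series=[
    [0,0.01,0.08,0,0.65],
    [0,0,0.08,0,0.65],
    [0,0,0.0,0,1],
    [0,0,0,0,1],
    [0,0,0,0,1],
    [0,0,0,0,1],
    [0,0,0,0,1],
    [0,0,0,0,1],
  ],
)

```text
time_s: 13.55
tcp_pos: [0.5945, 0.016, 0.1781]
tcp_rot: [-3.106, -0.018, 1.655]
ft_force: [-0.8, 0.9, -0.1]
width: 0.0004
```

```bash
python3 - <<'E'
from h import *
shot('scene','s3.png'); b=cv2.imread('pics/s3.png')
cv2.imwrite('pics/s3c.png',cv2.resize(b[130:250,190:340],None,fx=5,fy=5,interpolation=cv2.INTER_CUBIC))
E
```

```text
(no output)
```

View pics/s3c.png

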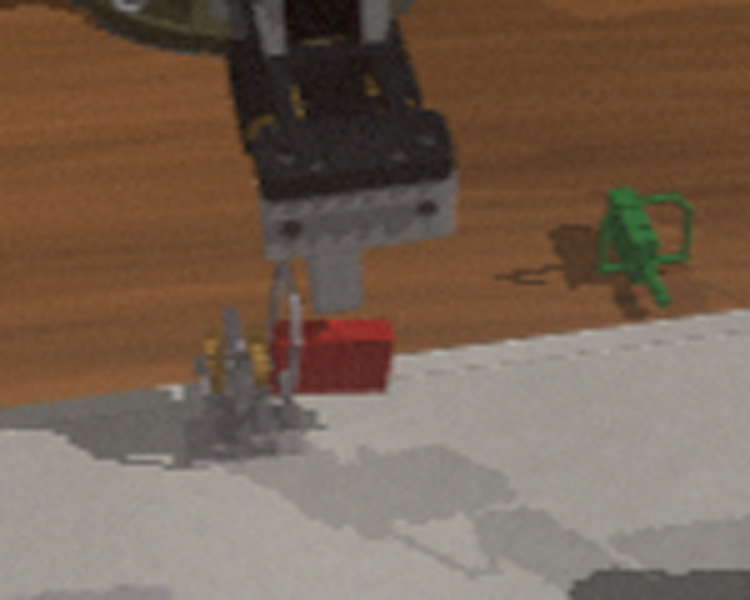

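Pin is home with its shoulder against the lug and the ring upright at crop (285,325). The closed fingers are behind the ring at (335,285), so now I push it over.

Request:
apply_moves(
  series=[
    [0.002,-0.035,0,0,1],
    [0.002,-0.035,0,0,1],
    [0.002,-0.025,0,0,1],
    [0.002,-0.025,0,0,1],
    [0.002,-0.025,0,0,1],
    [0.002,-0.025,0,0,1],
  ],
)

```text
time_s: 14.2
tcp_pos: [0.5969, -0.0206, 0.1777]
tcp_rot: [-3.105, -0.019, 1.655]
ft_force: [0.2, 0.3, -1.5]
width: 0.0008
```

Request:
apply_moves(
  series=[
    [0.002,-0.025,0,0,1],
    [0.002,-0.025,0,0,1],
    [0.002,-0.025,0,0,1],
    [0,0,0,0,1],
  ],
)

```text
time_s: 14.6
tcp_pos: [0.5983, -0.0381, 0.1778]
tcp_rot: [-3.106, -0.018, 1.654]
ft_force: [0.3, -0.3, 0.6]
width: 0.0006
```

```bash
python3 - <<'E'
from h import *
shot('scene','s4.png'); b=cv2.imread('pics/s4.png')
cv2.imwrite('pics/s4c.png',cv2.resize(b[140:250,180:310],None,fx=5,fy=5,interpolation=cv2.INTER_CUBIC))
E
```

```text
(no output)
```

View pics/s4c.png

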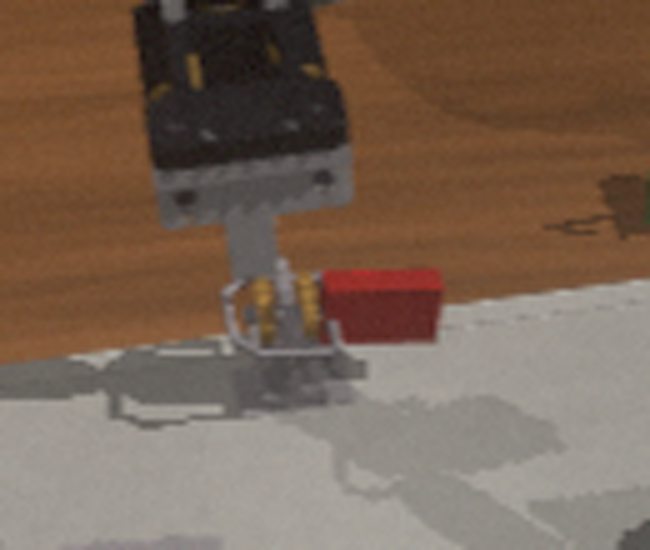

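The ring has snapped over (bar at crop ~(230,310), in front of the pin's end) and the tab sits against the bush. I'll rise clear and do a final check.

Request:
apply_moves(
  series=[
    [0,0,0.2,0,1],
    [0,0,0.2,0,1],
    [-0.15,0.1,0.1,0,0.5],
    [-0.2,0.1,0,0,0.5],
    [-0.2,0.1,0,0,0.5],
    [-0.2,0.1,0,0,0.5],
    [0,0,0,0,0.5],
    [0,0,0,0,0.5],
    [0,0,0,0,0.5],
  ],
)

```text
time_s: 15.55
tcp_pos: [0.4423, 0.0452, 0.2806]
tcp_rot: [-3.107, -0.019, 1.655]
ft_force: [-0.1, -0.6, -0.4]
width: 0.0471
```

```bash
python3 - <<'E'
from h import *
o=ctrl.observe();print(o['time_s'],o['tcp_pos'],o['ft_force'])
shot('scene','s5.png'); shot('top','t5.png')
b=cv2.imread('pics/s5.png');a=cv2.imread('pics/t5.png')
A=cv2.resize(a[90:290,180:480],(600,400));B=cv2.resize(b[150:350,80:420],(680,400))
C=cv2.resize(b[170:230,200:300],(500,300),interpolation=cv2.INTER_CUBIC)
D=cv2.resize(a[185:245,290:390],(500,300),interpolation=cv2.INTER_CUBIC)
cv2.imwrite('pics/f.png',cv2.resize(np.vstack([np.hstack([cv2.resize(A,(500,300)),cv2.resize(B,(500,300))]),np.hstack([D,C])]),(800,480)))
E
```

```text
15.55 [0.44231385 0.04521713 0.28059691] [-0.05952564 -0.63033117 -0.37172008]
```

View pics/f.png

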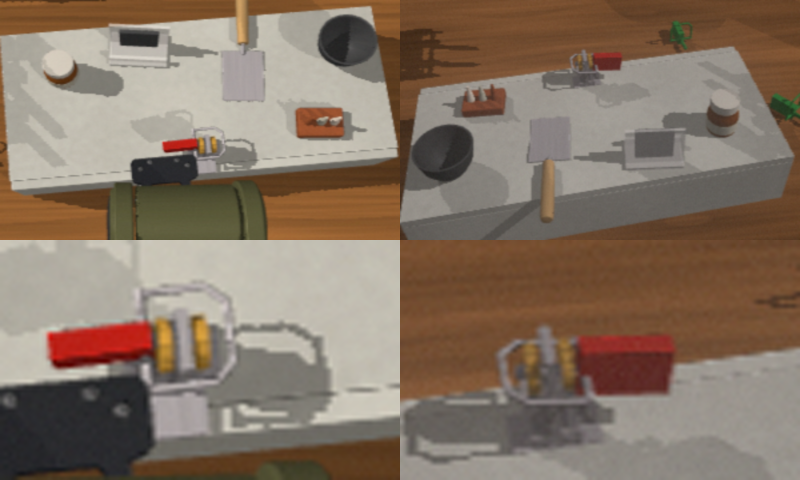

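Final views: the red tab's shoulder is against the +y bush, the ring lies horizontal around the clevis with its bar beyond the far bush, and the drawer is flush. The bystanders are where they were and the robot is clear, so I'm handing in.

```bash
python3 -c "
from plant import ctrl
print(ctrl.close_job())"
```

```text
the job is handed in; nothing more can be done
None
```

The drawer is shut, the red-handled pin is home through the clevis and the drawer's eye, and its ring has snapped over the end. I handed the job in at about 15.6 s.

- **Drawer:** I pushed it until it hit the stop. The force there reached about 50 N along x and 34 N in z through the fingertips (wrist limit 120 N). That left the tool tilted about 0.03 rad, with no effect on the rest of the job.
- **Pin:** I found the bush centre by two light touches (3–6 N). Then I slid the tip around the 3.5 mm circle at about 5–7 N until it dropped in on the shelf's +x side. It went in with almost no force, and the shoulder met the lug at about 12 N, 32 mm past the face.
- **Ring:** I pushed the bar over with closed fingers until it snapped shut.

**Last checks:** the final pictures show:
- the tab against the bush
- the ring folded around the clevis with its bar beyond the far bush
- the drawer front flush, and the bystanders in place by eye
- the gripper well clear, reading about 0 N

No check failed. The touch readings differed from the camera-based position by about 1 mm, and I used the touch readings. Being fully home is judged from depth, force and pictures, since nothing measures it directly.

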